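# Find the lead-cored shield plug by its weight and present it to the survey meter

### The job

Two look-alike shield plugs stand in the blue rack; one has a lead core and is heavier. Take the red keeper bar off the rack and leave it lying flat on the green mat, then lift both plugs in turn clear of the rack to feel which is heavier, always keeping them upright; the lighter one must end up standing back in a socket of the rack. Finish while holding the heavier plug, still and upright, centred over the round orange window of the survey meter with its underside about 8 cm above the window, without disturbing the bottle or the beaker.

Things in the scene. Friction and masses are not known exactly. Their poses are not given: they have to be found in the camera images.
- rack: Fixed blue rack block, 70 (x) by 200 (y) by 25 mm high; origin at the centre of its underside, y along its length, z up. Two round blind sockets 42 mm in diameter, 15 mm deep, with chamfered mouths, lie on its y axis at y = +40 and y = -40 mm. At y = +91 and -91 mm stand aluminium posts (40 by 14 mm) with their seats at z = 84 mm and small cheeks to z = 92 mm on both x sides of the bar.
- socket_1 (a point): Centre of the floor of the socket at the rack's +y end, 10 mm above the bench.
- socket_2 (a point): Centre of the floor of the socket at the rack's -y end, 10 mm above the bench.
- plug_a_center (a point): Centre (half-way up) of one plug: upright steel cylinder with a yellow band, 36 mm diameter, 70 mm high, z along its axis. It starts standing in one of the sockets, its top 80 mm above the bench. Both plugs look the same and lie between 0.15 and 0.7 kg; one is at least 0.12 kg heavier than the other (the lighter under 0.3 kg, the heavier over 0.43 kg). Which one is not visible and their places are swapped at random.
- plug_b_center (a point): Centre of the other plug, the same in shape, size and look.
- keeper_knob (a point): Point on the axis of the keeper's black knob, 30 mm above the keeper's underside. The keeper is a loose red bar 24 by 200 by 8 mm, length along its y axis, about 0.12 kg, with an upright knob 24 mm in diameter from 8 to 44 mm above its underside at its middle. It starts lying on the rack's posts across the tops of both plugs (4 mm above them), underside 84 mm above the bench, length along the rack's y.
- mat: Fixed thin green mat, 240 (x) by 110 (y) by 3 mm; origin at the centre of its underside. The keeper goes on it, in any direction, its middle over the mat.
- meter_window (a point): Centre of the survey meter's round orange window (44 mm diameter), in the middle of the meter's flat top, 70 mm above the bench. The meter is a fixed grey and white box 134 by 114 by 70 mm.
- bottle: Bystander: loose glass bottle with blue cap, 56 mm diameter, 120 mm high; origin at the centre of its underside.
- beaker: Bystander: loose glass beaker, 64 mm diameter, 75 mm high; origin at the centre of its underside.

How it is judged:
By the outcome, as a careful person would: the job done as asked, in the order asked, and still so for the second after the job is handed in, while the arm keeps its last pose, push and grip.
It also fails if it takes over 64 s, if anything falls off the work surface, if the arm or the gripper's body presses on something with over 40 N, if the wrist force passes 120 N, or if a joint passes its speed limit or range.

### The arm

A 6-joint arm with a two-finger parallel gripper is mounted at the origin on the work surface. World frame = base frame: x ahead of the robot, y to its left, z up, the work surface at z = 0. Lengths are in m, angles in rad, forces in N, time in s.
With the tool pointing down it reaches from about 0.325 to 0.775 m from the base axis. Payload 5.5 kg.
Tool frame: the origin (TCP) lies midway between the tips of the shut fingers; the grasp point (between the pads) lies bot.grip_depth behind it (bot.grip_depth is the distance from the TCP to the grasp point, in m); x points along the fingers, z is the direction in which the jaws open and shut, and the axes are right-handed (so a half turn about x gives the same grasp; the last joint's range is limited). The gripper opens to 85 mm and grips with 20 to 120 N. Pads are 22 mm wide; open, the fingers measure 114 mm over their backs; the gripper's body (76 mm by 85 mm) begins 54 mm behind the grasp point. The pads swing forward as they close: fully open they stand 13 mm farther back than shut.
Start: joints at [1.19, 0.091, 1.231, -0, 1.82, -0.057], TCP at [0.191, 0.569, 0.231] pointing down, gripper open.
Joint ranges: [-2.87, 2.87], [-0.86, 2.18], [0.17, 2.46], [-1.51, 4.65], [0.06, 2.69], [-2.65, 2.65]. Speed limits (rad/s): [2.57, 2.57, 3.01, 3.14, 3.14, 3.14].

### API

Orientations are given as a rotation vector (axis times angle).
In Python, from station import bot gives the robot as it stands.
- The arm moves only by the tool servo_tool, never from a script. Its argument "moves" is a list of rows, each a list of 5 numbers: the closure, from -1 (fully open) to 1 (shut), then the shift along the tool's x, y, z in cm, then the turn about the tool's x in degrees. A call has exactly 5 rows; each row is the pose to reach, as a shift and turn from the pose commanded when the call began, along the tool's axes at that moment; what a row does not reach only later rows make up. A row lasts 1/8 s, in which the tool goes at most 62.5 mm and 10.7 degrees, less where a joint would pass 70% of its speed; a pose out of reach is approached as far as the arm can. A call with a gripper value outside its range is refused whole. The fingers move at their own pace and stop on an object; "force" is the grip in N (left out, the last holds). Time passes only in rows, so rows that repeat a pose let the fingers close, or fill a call up. It gives the time, the measured TCP pose, the force and the opening at its end, in the units of the state.
- bot.sense(): the state, without advancing time (a new reading comes with each control period).
- bot.snapshot(name): name is "scene" or "top"; returns the picture (400x640x3 uint8, red, green, blue); there is no depth.
- bot.camera_info(name): a dict with "intrinsics" (3x3 intrinsics, pixels), "R" (3x3) and "t" (3): a world point X has camera coordinates R X + t. Camera axes: x right, y down, z forward; pixel columns grow to the right and rows downward; lengths in m; the calibration is good to about 2 mm. A picture is of the moment at which its call begins. camera_info takes no time and is no camera call.
- bot.close_job(): hands the job in, once; it reports no verdict.
Trained networks look in the newest picture that a camera, given by its name, has taken for a name from the list of things; names that differ only in an ending like _2 or _b are one class to them, and where a whole thing is asked for, a point or a joint stands for the part that bears it (a point fixed in the world has none). Each returns a list of dicts, best first, with "conf" (0 to 1); they miss things now and then, are a little off and sometimes report something else, mostly with a low value. They report only what shows in the picture. A call takes as long as a camera call.
- bot.masks_of(camera, name): "mask" (400x640 bool, what is visible of it) and "extent" ([left, top, right, bottom] as shares, 0 to 1, of the picture: columns of its width, rows of its height, round what is visible of it).
- bot.mark_of(camera, name): "point" ([column, row] as shares, 0 to 1, of the picture: columns of its width, rows of its height: a listed point, or the origin of a listed thing).
The state is a dict: "clock": time; "joint_positions": joint angles; "qd": joint speeds; "tau": joint torques, N m; "tcp_pos": TCP position; "orientation": TCP orientation; "contact_force": force on the tool from outside, world axes, zero at the start; "torque": the same for the moment, N m; "grip_width": finger opening in m.
Only numpy, scipy, OpenCV 4.12 (cv2) and the standard library are available. Lean on these libraries where they do the work, as an engineer would, in place of code of your own. Each camera call takes 0.05 s, during which the arm holds its last target.

## Working session

There is one attempt and no reset: what is moved stays moved. The work goes in short steps, Python scripts to look and compute and a tool call to move; the robot and the scene stay as the last step left them, time stands still between calls to the robot, and variables do not carry over. Pictures are saved under pics/ and viewed, and the job is handed in when it is done.

Besides the shell and the picture viewer there is one more tool, called by a JSON object that holds its "api" and its "payload", one argument or row to a line. servo_tool: Moves the arm, as the interface text tells. Its arguments: {"type":"object","properties":{"moves":{"type":"array","items":{"type":"array","items":{"type":"number"}}},"force":{"type":"number"}},"required":["moves"]}

```bash
ls; mkdir -p pics; python3 - <<'E'
from station import bot
import cv2
print(bot.sense(), bot.grip_depth)
for n in ("scene","top"):
    im=bot.snapshot(n); cv2.imwrite(f"pics/{n}0.png",im[:,:,::-1])
    c=bot.camera_info(n); print(n,c)
    for o in ("rack","socket_1","plug_a_center","keeper_knob","mat","meter_window","bottle","beaker"):
        print(o,[( [round(r["point"][0]*640,1),round(r["point"][1]*400,1)],round(r["conf"],2)) for r in bot.mark_of(n,o)])
E
```

```text
pics
{'clock': 0.0, 'joint_positions': array([ 1.19031266e+00,  9.18863591e-02,  1.23191609e+00, -4.75286188e-06,
        1.81980353e+00, -5.66870476e-02]), 'qd': array([ 0.00069729, -0.0005375 , -0.00045254,  0.00098377, -0.00121075,
       -0.00090337]), 'tau': array([-1.72733737e-03, -4.58745003e+01, -4.18013871e+01, -1.64427743e-04,
        1.18932570e-02,  2.94222809e-05]), 'tcp_pos': array([0.19078842, 0.56855123, 0.23011735]), 'orientation': array([-0.96858642,  1.34690134,  0.96678832]), 'contact_force': array([-0.68732132,  1.35922082, -0.54004778]), 'torque': array([ 0.00903466,  0.0648075 , -0.03870647]), 'grip_width': 0.0852280207104083} 0.0187
scene {'intrinsics': array([[367.31514126,   0.        , 322.26730049],
       [  0.        , 367.31514126, 200.32077457],
       [  0.        ,   0.        ,   1.        ]]), 'R': array([[-0.69861676,  0.7154837 ,  0.00420604],
       [ 0.52671062,  0.51825476, -0.67378626],
       [-0.48426288, -0.46850301, -0.73891433]]), 't': array([ 0.40963891, -0.27640243,  1.18017864])}
rack [([337.9, 204.0], 0.94)]
socket_1 [([322.5, 195.7]
[... 258 characters left out ...]
.78)]
top {'intrinsics': array([[426.00465546,   0.        , 327.0065886 ],
       [  0.        , 426.00465546, 193.81639709],
       [  0.        ,   0.        ,   1.        ]]), 'R': array([[ 0.01114542, -0.99993499, -0.00240638],
       [-0.99832256, -0.01099065, -0.05684435],
       [ 0.05681421,  0.0030359 , -0.99838015]]), 't': array([0.01821335, 0.60984882, 1.02852295])}
rack [([330.6, 220.0], 0.74)]
socket_1 [([347.4, 219.7], 0.79), ([318.5, 224.4], 0.71)]
plug_a_center [([313.7, 221.2], 0.55)]
keeper_knob [([333.2, 222.6], 0.75)]
mat [([219.8, 218.2], 0.59), ([318.2, 226.6], 0.21)]
meter_window [([460.8, 236.2], 0.8), ([346.2, 214.3], 0.47)]
bottle []
beaker [([383.7, 134.3], 0.97)]
```

View pics/scene0.png

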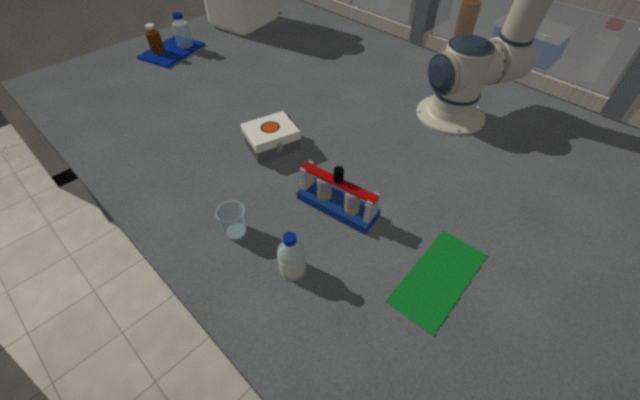

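View pics/top0.png

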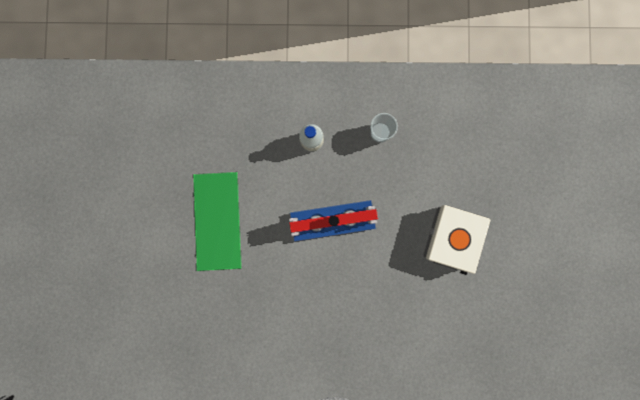

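Scene view: bar with knob at (339,173) on the rack, orange window at (271,127), mat at (438,281), bottle at (291,265), beaker at (231,222). Top view: knob (334,221), window (460,239), mat (217,221), bottle cap (310,132), beaker (383,128). Next, positions.

```bash
cat > h.py <<'E'
import numpy as np, cv2
from station import bot
CI={n:bot.camera_info(n) for n in ("scene","top")}
def ray(n,px,z):
    c=CI[n];K,R,t=[np.array(c[k],float) for k in ("intrinsics","R","t")]
    d=R.T@np.linalg.solve(K,[px[0],px[1],1.]); o=-R.T@t
    return o+d*(z-o[2])/d[2]
def proj(n,X):
    c=CI[n];p=c["intrinsics"]@(c["R"]@np.array(X)+c["t"]);return p[:2]/p[2]
def tri(ps,pt):
    P=[CI[n]["intrinsics"]@np.c_[CI[n]["R"],CI[n]["t"]] for n in("scene","top")]
    X=cv2.triangulatePoints(P[0],P[1],np.array(ps,float),np.array(pt,float))[:,0];return X[:3]/X[3]
def blob(im,f):
    m=f(*[im[:,:,i].astype(int) for i in range(3)]).astype(np.uint8)
    k,l,s,c=cv2.connectedComponentsWithStats(m); i=1+np.argmax(s[1:,4]); return (l==i),c[i],s[i]
F=dict(red=lambda r,g,b:(r>150)&(g<60)&(b<60),orange=lambda r,g,b:(r>170)&(g>70)&(g<130)&(b<70),
 green=lambda r,g,b:(g>100)&(r<70)&(b<90),blue=lambda r,g,b:(b>100)&(r<60)&(g<110))
E
python3 - <<'E'
from h import *
np.set_printoptions(precision=4,suppress=True)
Z=dict(red=.092,orange=.07,green=.003)
for n in("scene","top"):
    im=cv2.imread(f"pics/{n}0.png")[:,:,::-1]
    for k,z in Z.items():
        m,c,s=blob(im,F[k]); ys,xs=np.nonzero(m)
        P=np.array([ray(n,(x,y),z)[:2] for x,y in zip(xs,ys)],np.float32)
        r=cv2.minAreaRect(P)
        print(n,k,c,s[4],"mean",P.mean(0),"rect",r)
print("knob",ray("top",(334,221),.125),ray("scene",(339,173),.115))
print("bottle",ray("scene",(290.8,271),0),ray("top",(310,132),.12))
print("beaker",ray("scene",(233.1,232.7),0),ray("top",(383.7,134.3),0))
for n,a in(("scene",[(322.5,195.7),(350.8,212.8)]),("top",[(347.4,219.7),(318.5,224.4)])):
    for p in a: print("sock",n,ray(n,p,.010))
E
python3 - <<'E'
import cv2
a=cv2.imread('pics/top0.png')[160:290,260:500];cv2.imwrite('pics/t1.png',cv2.resize(a,None,fx=3,fy=3,interpolation=2))
a=cv2.imread('pics/scene0.png')[100:300,200:400];cv2.imwrite('pics/s1.png',cv2.resize(a,None,fx=3,fy=3,interpolation=2))
E
```

```text
scene red [363.4286 192.5714] 7 mean [0.5343 0.0767] rect ((0.534685492515564, 0.07632637023925781), (0.009688319638371468, 0.00585812795907259), 53.64570617675781)Traceback (most recent call last):
  File "<stdin>", line 7, in <module>
  File "h.py", line 15, in blob
    k,l,s,c=cv2.connectedComponentsWithStats(m); i=1+np.argmax(s[1:,4]); return (l==i),c[i],s[i]
                                                     ~~~~~~~~~^^^^^^^^^
    return _wrapfunc(a, 'argmax', axis=axis, out=out, **kwds)
    return bound(*args, **kwds)
ValueError: attempt to get argmax of an empty sequence
```

View pics/t1.png

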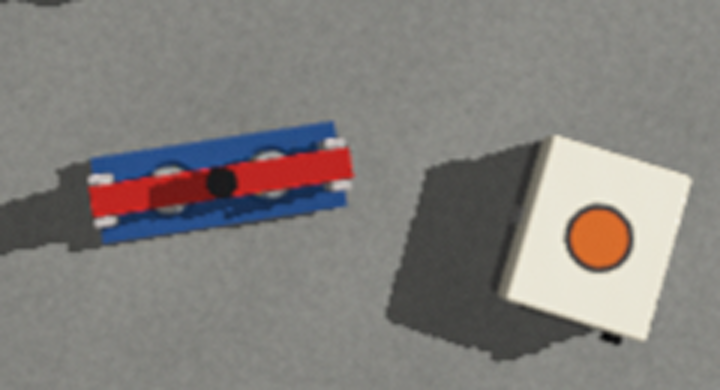

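View pics/s1.png

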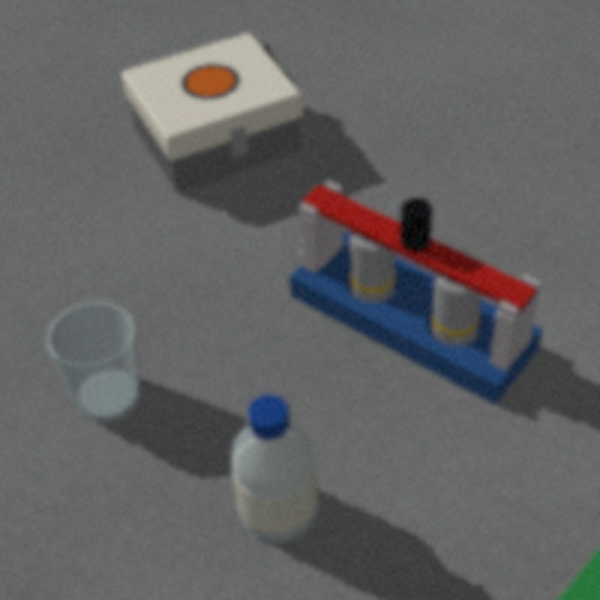

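The crops show both plugs in the rack under the bar (scaled top: knob at (222,183), window at (600,238)). My colour thresholds were too tight, so I'm switching to hue.

```bash
python3 - <<'E'
s=open('h.py').read().split("def blob")[0]+'''
def blob(bgr,k):
    h=cv2.cvtColor(np.ascontiguousarray(bgr),cv2.COLOR_BGR2HSV).astype(int)
    lo,hi={'red':(-5,4),'orange':(6,15),'green':(50,75),'blue':(100,120)}[k]
    H=np.where(h[...,0]>90+60,h[...,0]-180,h[...,0])
    m=((H>=lo)&(H<=hi)&(h[...,1]>150)&(h[...,2]>60)).astype(np.uint8)
    m[:110]=0
    k,l,s,c=cv2.connectedComponentsWithStats(m); i=1+np.argmax(s[1:,4]); return (l==i),c[i],s[i]
'''
open('h.py','w').write(s)
E
cat > m.py <<'E'
from h import *
import sys
np.set_printoptions(precision=4,suppress=True)
Z=dict(red=.092,orange=.07,green=.003)
for n in("scene","top"):
    im=cv2.imread(f"pics/{n}0.png")
    for k,z in Z.items():
        m,c,s=blob(im,k); ys,xs=np.nonzero(m)
        P=np.array([ray(n,(x,y),z)[:2] for x,y in zip(xs,ys)],np.float32)
        r=cv2.minAreaRect(P)
        print(n,k,c,s[4],"mean",P.mean(0),"rect",np.round(r[0],4),np.round(r[1],4),round(r[2],1))
print("knob",ray("top",(334,221),.125),ray("scene",(339,173),.115))
print("bottle",ray("scene",(290.8,271),0),ray("top",(310,132),.12))
print("beaker",ray("scene",(233.1,232.7),0),ray("top",(383.7,134.3),0))
for n,a in(("scene",[(322.5,195.7),(350.8,212.8)]),("top",[(347.4,219.7),(318.5,224.4)])):
    for p in a: print("sock",n,ray(n,p,.010))
E
python3 m.py
```

```text
scene red [339.6532 182.3501] 617 mean [0.5479 0.0156] rect [0.5485 0.0107] [0.0268 0.1996] 9.2
scene orange [269.5841 126.7345] 113 mean [ 0.5059 -0.2826] rect [ 0.5068 -0.2819] [0.0366 0.0414] 44.7
scene green [436.247  281.3451] 4955 mean [0.5508 0.3008] rect [0.5417 0.2987] [0.2351 0.1063] 3.6
top red [356.562  216.7397] 411 mean [ 0.5539 -0.043 ] rect [ 0.5536 -0.0417] [0.0242 0.0935] 9.6
top orange [459.3165 239.0606] 297 mean [ 0.5051 -0.2827] rect [ 0.5052 -0.2831] [0.0415 0.044 ] 0.6
top green [216.6334 221.2515] 4084 mean [0.5395 0.2981] rect [0.5401 0.2984] [0.2359 0.1068] 3.8
knob [0.5439 0.0086 0.125 ] [0.5444 0.011  0.115 ]
bottle [0.7489 0.0645 0.    ] [0.7416 0.0642 0.12  ]
beaker [ 0.7737 -0.1074  0.    ] [ 0.7621 -0.1159  0.    ]
sock scene [ 0.5498 -0.0349  0.01  ]
sock scene [0.5424 0.0531 0.01  ]
sock top [ 0.5467 -0.026   0.01  ]
sock top [0.5344 0.0451 0.01  ]
```

```bash
cat > fit.py <<'E'
from h import *
from scipy.optimize import minimize
np.set_printoptions(precision=4,suppress=True)
def boxpts(x,y,a,sx,sy,z0,z1):
    c,s=np.cos(a),np.sin(a)
    return [(x+c*u-s*v,y+s*u+c*v,z) for u in(-sx/2,sx/2) for v in(-sy/2,sy/2) for z in(z0,z1)]
def hullmask(n,p,ax,S=4):
    P=np.array([proj(n,q) for q in boxpts(*p,*ax)],np.float32)
    m=np.zeros((400*S,640*S),np.uint8)
    cv2.fillConvexPoly(m,cv2.convexHull(np.round((P+.5)*S).astype(np.int32)),1)
    return cv2.resize(m.astype(np.float32),(640,400),interpolation=cv2.INTER_AREA)
def colmask(bgr,k):
    h=cv2.cvtColor(bgr,cv2.COLOR_BGR2HSV).astype(int)
    lo,hi={'red':(-6,5),'blue':(98,125),'green':(50,75)}[k]
    H=np.where(h[...,0]>150,h[...,0]-180,h[...,0])
    return ((H>=lo)&(H<=hi)&(h[...,1]>110)&(h[...,2]>40)).astype(np.float32)
if __name__=="__main__":
    ims={n:cv2.imread(f"pics/{n}0.png") for n in("scene","top")}
    def run(k,ax,x0,cams,hull):
        M={}
        for n in cams:
            m=colmask(ims[n],k); w=np.zeros_like(m)
            c=proj(n,(x0[0],x0[1],.05)).astype(int); w[c[1]-50:c[1]+50,c[0]-60:c[0]+60]=1; m*=w
            m=cv2.morphologyEx(m,cv2.MORPH_OPEN,np.ones((2,2)))
            if hull:
                hh=cv2.convexHull(np.argwhere(m>0)[:,::-1].astype(np.int32)); m=np.zeros_like(m); cv2.fillConvexPoly(m,hh,1)
            M[n]=m
        f=lambda p:sum(np.abs(hullmask(n,p,ax)-M[n]).sum() for n in cams)
        r=minimize(f,x0,method="Nelder-Mead",options=dict(initial_simplex=[np.array(x0)+d for d in([0,0,0],[.006,0,0],[0,.006,0],[0,0,.05])],xatol=1e-4,fatol=.1))
        print(k,cams,r.x,np.degrees(r.x[2]),r.fun)
    for cams in(["scene"],["top"],["scene","top"]):
        run("red",(.024,.2,.084,.092),[.5455,.010,.16],cams,True)
        run("blue",(.07,.2,0,.025),[.5455,.010,.16],cams,True)
E
python3 fit.py
```

```text
red ['scene'] [0.5454 0.0123 0.1536] 8.800766809762605 62.625
blue ['scene'] [0.5952 0.0402 0.9648] 55.2808569402165 1500.3125
red ['top'] [0.5432 0.0085 0.1626] 9.318876649367029 78.125
blue ['top'] [0.5425 0.0094 0.1627] 9.321054376880351 59.1875
red ['scene', 'top'] [0.5437 0.0096 0.1594] 9.132748791691688 227.5
blue ['scene', 'top'] [0.5441 0.0115 0.1755] 10.058160473446144 2246.1875
```

```bash
cat > g.py <<'E'
import numpy as np,sys
from scipy.spatial.transform import Rotation as Ro
from station import bot
np.set_printoptions(precision=4,suppress=True)
def st():
    s=bot.sense();R=Ro.from_rotvec(s["orientation"]).as_matrix()
    print("t",round(s["clock"],2),"tcp",s["tcp_pos"],"jawyaw",round(np.degrees(np.arctan2(R[1,2],R[0,2])),2),"down",R[:,0],"F",s["contact_force"],"w",round(s["grip_width"],4),"q",s["joint_positions"]);return s,R
def go(x,y,z,yaw=None):
    s,R=st();print("shift cm",R.T@(np.array([x,y,z])-s["tcp_pos"])*100)
    if yaw is not None:
        a=np.degrees(np.arctan2(R[1,2],R[0,2]));d=(yaw-a+90)%180-90
        # turn about tool x (down): +turn lowers world yaw
        print("turn about x deg",-d)
if __name__=="__main__": go(*map(float,sys.argv[1:]))
E
python3 g.py .544 .010 .17 9.2; python3 g.py .544 .010 .099 9.2
```

```text
t 0.9 tcp [0.1909 0.5688 0.2313] jawyaw 71.45 down [ 0.  0. -1.] F [ 0.3821 -0.1703  0.    ] w 0.0853 q [ 1.1903  0.0911  1.2307  0.      1.8198 -0.0567]
shift cm [  6.1273 -51.2561 -41.7439]
turn about x deg 62.24609592813498
t 0.9 tcp [0.1909 0.5688 0.2313] jawyaw 71.45 down [ 0.  0. -1.] F [ 0.3821 -0.1703  0.    ] w 0.0853 q [ 1.1903  0.0911  1.2307  0.      1.8198 -0.0567]
shift cm [ 13.2273 -51.2561 -41.7442]
turn about x deg 62.24609592813498
```

{"api": "servo_tool", "payload": {
  "moves": [
    [-1, 0, -4, -3.3, 5],
    [-1, 0, -8.4, -6.8, 10],
    [-1, 0, -13, -10.6, 16],
    [-1, 0, -17.5, -14.3, 21],
    [-1, 0, -22, -18, 27]
  ]
}}

```text
clock: 1.52
tcp_pos: [0.3429, 0.3265, 0.2315]
orientation: [-0.604, 1.484, 0.604]
contact_force: [1.2, 0.3, -0.1]
grip_width: 0.0851
```

```bash
python3 g.py .544 .010 .15 9.2
```

```text
t 1.52 tcp [0.3429 0.3265 0.2315] jawyaw 44.28 down [ 0.0007  0.0004 -1.    ] F [ 1.1591  0.2786 -0.0569] w 0.0851 q [ 0.6892 -0.2503  1.5539 -0.0001  1.8371 -0.0836]
shift cm [  8.1492 -36.7032  -7.7064]
turn about x deg 35.078885260771784
```

{"api": "servo_tool", "payload": {
  "moves": [
    [-1, 0, -5, -1, 7],
    [-1, 0, -11, -2.3, 13],
    [-1, 0, -17, -3.6, 19],
    [-1, 0, -23, -4.8, 25],
    [-1, 0, -29, -6.1, 30]
  ]
}}

```text
clock: 2.15
tcp_pos: [0.5025, 0.0766, 0.2316]
orientation: [-0.195, 1.561, 0.196]
contact_force: [1.2, 0.4, -0.1]
grip_width: 0.0849
```

```bash
python3 g.py .544 .010 .15 9.2
```

```text
t 2.15 tcp [0.5025 0.0766 0.2316] jawyaw 14.27 down [ 0.001   0.0003 -1.    ] F [ 1.1529  0.4267 -0.1239] w 0.0849 q [ 0.0842 -0.1564  1.4723  0.0002  1.8247 -0.1648]
shift cm [ 8.1641 -7.4758  2.3691]
turn about x deg 5.06900642854454
```

{"api": "servo_tool", "payload": {
  "moves": [
    [-1, 1, -3.5, 1.1, 2.5],
    [-1, 4, -7.5, 2.35, 5],
    [-1, 6.5, -7.5, 2.35, 5],
    [-1, 6.5, -7.5, 2.35, 5],
    [-1, 6.5, -7.5, 2.35, 5]
  ]
}}

```text
clock: 2.78
tcp_pos: [0.5435, 0.012, 0.1676]
orientation: [-0.13, 1.565, 0.13]
contact_force: [0.3, 0.8, 0.7]
grip_width: 0.0854
```

```bash
python3 g.py .544 .010 .1 9.2; python3 - <<'E'
from h import *
for n in("scene","top"):
    im=bot.snapshot(n)[:,:,::-1]; c=proj(n,(.544,.01,.12)).astype(int)
    cv2.imwrite(f"pics/{n}2.png",cv2.resize(im[max(0,c[1]-60):c[1]+60,c[0]-80:c[0]+80],None,fx=4,fy=4,interpolation=2))
E
```

```text
t 2.77 tcp [0.5435 0.012  0.1676] jawyaw 9.48 down [ 0.0015 -0.     -1.    ] F [0.3344 0.7699 0.675 ] w 0.0854 q [-0.0405 -0.0657  1.5012  0.0001  1.7046 -0.206 ]
shift cm [ 6.7635 -0.2059  0.0099]
turn about x deg 0.28345898184296914
```

View pics/scene2.png

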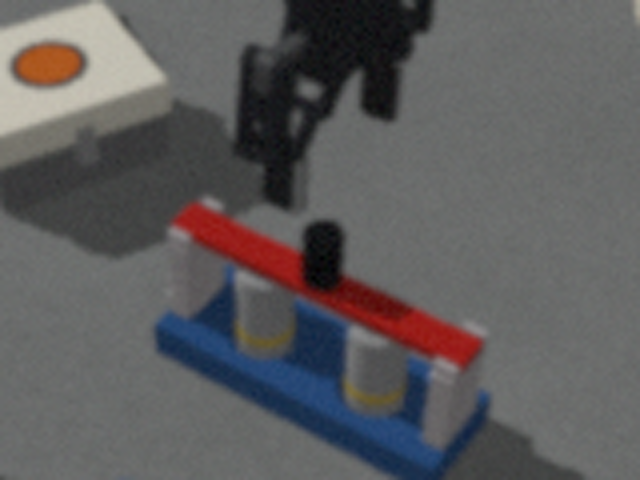

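View pics/top2.png

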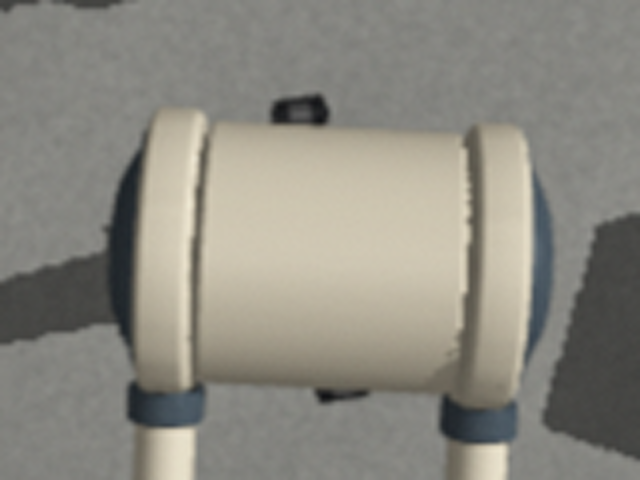

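Open fingers straddle the knob (scene crop: finger tip at (283,195), knob at (322,255)). The top view is blocked by the wrist. Descending.

{"api": "servo_tool", "payload": {
  "moves": [
    [-1, 2, -0.2, 0, 0.3],
    [-1, 4, -0.2, 0, 0.3],
    [-1, 6, -0.2, 0, 0.3],
    [-1, 6.7, -0.2, 0, 0.3],
    [-1, 6.7, -0.2, 0, 0.3]
  ]
}}

```text
clock: 3.5
tcp_pos: [0.5431, 0.0097, 0.0983]
orientation: [-0.125, 1.569, 0.126]
contact_force: [-0.1, 0.6, 0.3]
grip_width: 0.0856
```

{"api": "servo_tool", "payload": {
  "moves": [
    [0.2, 0, 0, 0, 0],
    [0.6, 0, 0, 0, 0],
    [1, 0, 0, 0, 0],
    [1, 0, 0, 0, 0],
    [1, 0, 0, 0, 0]
  ],
  "force": 50
}}

```text
clock: 4.12
tcp_pos: [0.5439, 0.0097, 0.1]
orientation: [-0.126, 1.566, 0.125]
contact_force: [-0.3, 0.8, 3.3]
grip_width: 0.0224
```

```bash
python3 g.py .544 .010 .15 9.2; python3 - <<'E'
from h import *
for n in("scene",):
    im=bot.snapshot(n)[:,:,::-1]; c=proj(n,(.544,.01,.12)).astype(int)
    cv2.imwrite(f"pics/{n}3.png",cv2.resize(im[max(0,c[1]-60):c[1]+60,c[0]-80:c[0]+80],None,fx=4,fy=4,interpolation=2))
E
```

```text
t 4.12 tcp [0.5439 0.0097 0.1   ] jawyaw 9.15 down [ 0.0012 -0.     -1.    ] F [-0.3094  0.8387  3.253 ] w 0.0224 q [-0.0447 -0.0467  1.6028  0.      1.5842 -0.2044]
shift cm [-5.0025  0.0261  0.0224]
turn about x deg -0.04980342451118247
```

View pics/scene3.png

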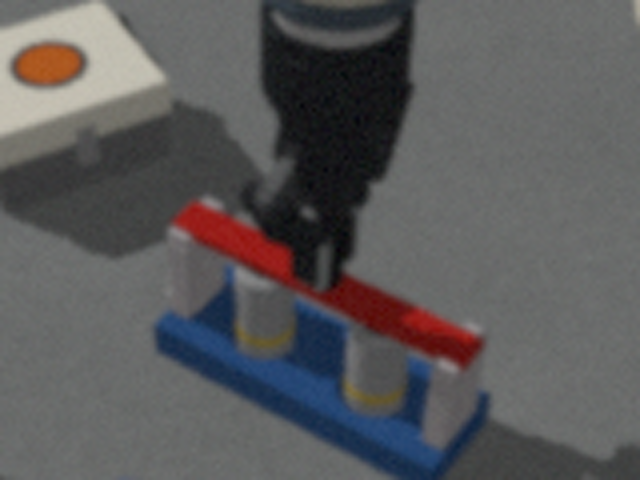

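Width 22 mm on the knob, and the crop shows the fingers on it at (320,265). Lifting slowly.

{"api": "servo_tool", "payload": {
  "moves": [
    [1, -0.5, 0, 0, 0],
    [1, -1.5, 0, 0, 0],
    [1, -3, 0, 0, 0],
    [1, -5, 0, 0, 0],
    [1, -7, 0, 0, 0]
  ]
}}

```text
clock: 4.8
tcp_pos: [0.5437, 0.0097, 0.1714]
orientation: [-0.125, 1.566, 0.125]
contact_force: [-0.9, -0.5, -1.6]
grip_width: 0.0227
```

```bash
python3 g.py .540 .2985 .17 93.7; python3 - <<'E'
from h import *
for n in("scene",):
    im=bot.snapshot(n)[:,:,::-1]; c=proj(n,(.544,.01,.12)).astype(int)
    cv2.imwrite(f"pics/{n}4.png",cv2.resize(im[max(0,c[1]-60):c[1]+60,c[0]-80:c[0]+80],None,fx=4,fy=4,interpolation=2))
E
```

```text
t 4.8 tcp [0.5437 0.0097 0.1714] jawyaw 9.15 down [ 0.0012 -0.0001 -1.    ] F [-0.9005 -0.4928 -1.5603] w 0.0227 q [-0.0447 -0.0651  1.494  -0.      1.7115 -0.2044]
shift cm [ 0.1347 28.5743  4.2223]
turn about x deg -84.55317098226212
```

View pics/scene4.png

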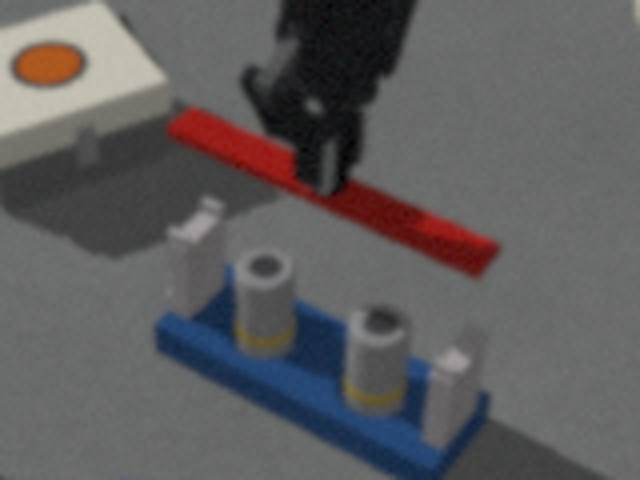

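Keeper is level and clear; both plugs stay in their sockets at (265,300) and (378,360). Carrying it to the mat, turning it lengthwise.

{"api": "servo_tool", "payload": {
  "moves": [
    [1, 0, 2, 0.3, -7],
    [1, 0, 5, 0.7, -16],
    [1, 0, 9, 1.3, -26],
    [1, 0, 13, 1.9, -36],
    [1, 0, 17, 2.5, -46]
  ]
}}

```text
clock: 5.48
tcp_pos: [0.5412, 0.1828, 0.17]
orientation: [-0.755, 1.435, 0.755]
contact_force: [1.2, -0.1, -1.4]
grip_width: 0.0226
```

```bash
python3 g.py .540 .2985 .12 93.7
```

```text
t 5.47 tcp [0.5412 0.1828 0.17  ] jawyaw 55.47 down [ 0.0008  0.0002 -1.    ] F [ 1.2182 -0.127  -1.3798] w 0.0226 q [ 0.2662  0.0093  1.4235 -0.0001  1.708  -0.7019]
shift cm [4.9981 6.6609 9.4584]
turn about x deg -38.23003958305185
```

{"api": "servo_tool", "payload": {
  "moves": [
    [1, 0, 2.2, 3.2, -9],
    [1, 1, 4.5, 6.4, -19],
    [1, 3, 6.2, 8.8, -29],
    [1, 5, 6.7, 9.5, -38],
    [1, 6, 6.7, 9.5, -38.2]
  ]
}}

```text
clock: 6.1
tcp_pos: [0.5399, 0.2983, 0.108]
orientation: [-1.252, 1.183, 1.253]
contact_force: [-0.0, -0.6, -0.7]
grip_width: 0.0225
```

```bash
python3 g.py .540 .2985 .019 93.7; python3 - <<'E'
from h import *
for n in("scene",):
    im=bot.snapshot(n)[:,:,::-1]; c=proj(n,(.54,.298,.05)).astype(int)
    cv2.imwrite(f"pics/{n}5.png",cv2.resize(im[max(0,c[1]-80):c[1]+70,c[0]-100:c[0]+100],None,fx=4,fy=4,interpolation=2))
E
```

```text
t 6.1 tcp [0.5399 0.2983 0.108 ] jawyaw 93.35 down [-0.0016 -0.0008 -1.    ] F [-0.0335 -0.6157 -0.7461] w 0.0225 q [ 0.4496  0.148   1.3873 -0.      1.6082 -1.1797]
shift cm [ 8.9046 -0.0239  0.0298]
turn about x deg -0.350747424272555
```

View pics/scene5.png

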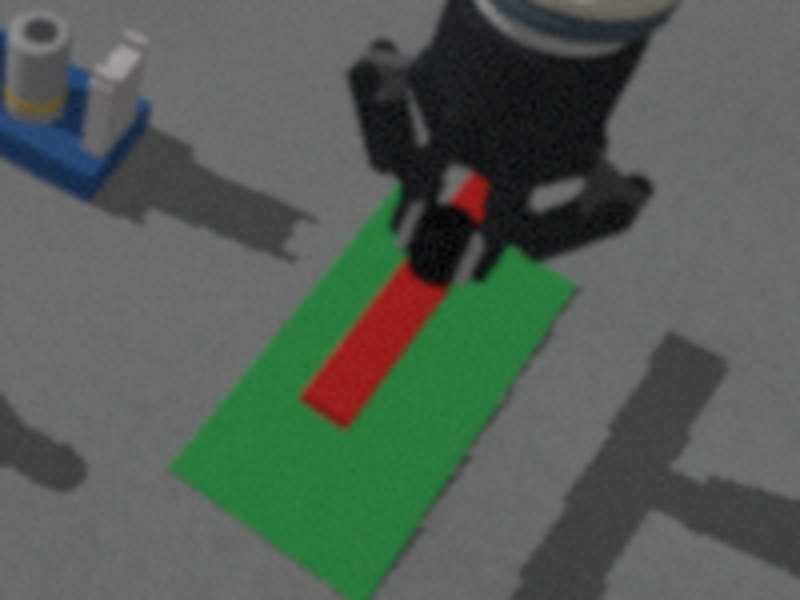

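The keeper hangs lengthwise over the mat (knob at (440,245) in the crop). Lowering it.

{"api": "servo_tool", "payload": {
  "moves": [
    [1, 2.5, 0, 0, 0],
    [1, 5, 0, 0, 0],
    [1, 7, 0, 0, 0],
    [1, 8, 0, 0, 0],
    [1, 8.5, 0, 0, 0]
  ]
}}

```text
clock: 6.78
tcp_pos: [0.5407, 0.2976, 0.0243]
orientation: [-1.251, 1.181, 1.251]
contact_force: [0.9, -0.2, -1.0]
grip_width: 0.0224
```

{"api": "servo_tool", "payload": {
  "moves": [
    [1, 0.2, 0, 0, 0],
    [1, 0.3, 0, 0, 0],
    [1, 0.4, 0, 0, 0],
    [1, 0.4, 0, 0, 0],
    [1, 0.4, 0, 0, 0]
  ]
}}

```text
clock: 7.4
tcp_pos: [0.5406, 0.2978, 0.0205]
orientation: [-1.252, 1.181, 1.252]
contact_force: [0.4, -0.3, -1.9]
grip_width: 0.0226
```

```bash
python3 g.py .540 .2985 .019 93.7
```

```text
t 7.4 tcp [0.5406 0.2978 0.0205] jawyaw 93.35 down [ 0.0002  0.0001 -1.    ] F [ 0.4071 -0.3108 -1.8735] w 0.0226 q [ 0.4485  0.1966  1.4912 -0.      1.4535 -1.1807]
shift cm [0.1453 0.052  0.0697]
turn about x deg -0.3526432392132648
```

{"api": "servo_tool", "payload": {
  "moves": [
    [1, 0.1, 0, 0, 0],
    [1, 0.2, 0, 0, 0],
    [0.6, 0.2, 0, 0, 0],
    [-0.2, 0.2, 0, 0, 0],
    [-1, 0.2, 0, 0, 0]
  ]
}}

```text
clock: 8.02
tcp_pos: [0.5405, 0.2978, 0.0181]
orientation: [-1.252, 1.181, 1.252]
contact_force: [0.7, 0.1, -1.0]
grip_width: 0.0583
```

{"api": "servo_tool", "payload": {
  "moves": [
    [-1, 0, 0, 0, 0],
    [-1, -1, 0, 0, 0],
    [-1, -4, 0, 0, 0],
    [-1, -8, 0, 0, 0],
    [-1, -13, 0, 0, 0]
  ]
}}

```text
clock: 8.65
tcp_pos: [0.54, 0.2975, 0.1492]
orientation: [-1.252, 1.182, 1.253]
contact_force: [1.6, -0.1, 0.8]
grip_width: 0.0854
```

```bash
python3 g.py .5376 .0495 .17 9.2; python3 - <<'E'
from h import *
for n in("scene",):
    im=bot.snapshot(n)[:,:,::-1]; c=proj(n,(.54,.298,.05)).astype(int)
    cv2.imwrite(f"pics/{n}6.png",cv2.resize(im[max(0,c[1]-110):c[1]+70,c[0]-140:c[0]+60],None,fx=3.2,fy=3.2,interpolation=2))
E
```

```text
t 8.65 tcp [0.54   0.2975 0.1492] jawyaw 93.35 down [-0.0013 -0.0006 -1.    ] F [ 1.6422 -0.0596  0.7864] w 0.0854 q [ 0.4484  0.1357  1.3276  0.      1.6796 -1.1808]
shift cm [ -2.0632   1.6905 -24.7487]
turn about x deg 84.14875583259996
```

View pics/scene6.png

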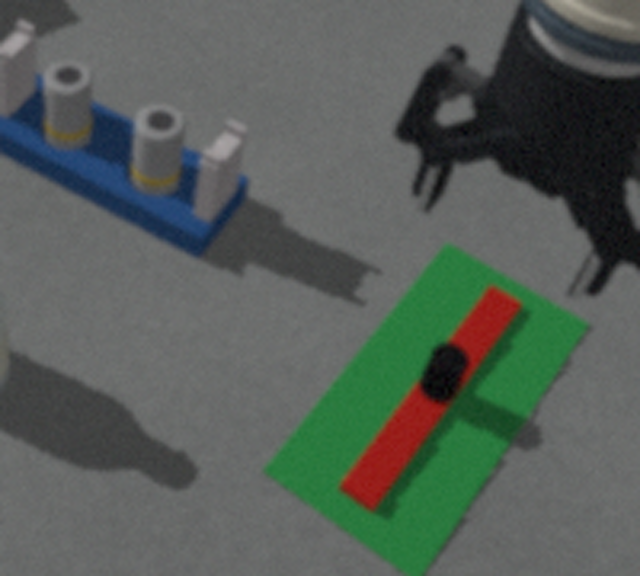

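The keeper lies flat along the mat, knob at (445,372) in the crop. Both plugs are now visible, so I'm locating their tops in both cameras.

```bash
python3 - <<'E'
from h import *
np.set_printoptions(precision=4,suppress=True)
for n in("scene","top"):
    im=bot.snapshot(n)[:,:,::-1].copy(); cv2.imwrite(f"pics/{n}7f.png",im)
    print(n,[([round(r["point"][0]*640,1),round(r["point"][1]*400,1)],round(r["conf"],2)) for r in bot.mark_of(n,"plug_a_center")])
    for X in((.5376,.0495),(.5504,-.0295)):
        print(proj(n,(*X,.045)))
    c=proj(n,(.544,.01,.05)).astype(int)
    o=(c[0]-80,c[1]-60); b=cv2.resize(im[o[1]:o[1]+120,o[0]:o[0]+160],None,fx=5,fy=5,interpolation=2)
    for X in((.5376,.0495),(.5504,-.0295)):
        p=[proj(n,(X[0]+.018*np.cos(a),X[1]+.018*np.sin(a),.08)) for a in np.linspace(0,6.283,40)]
        cv2.polylines(b,[np.round((np.array(p)-o+.5)*5).astype(np.int32)],True,(0,255,255),1)
    cv2.imwrite(f"pics/{n}7.png",b)
E
```

```text
scene [([355.5, 204.2], 0.55)]
[351.9063 201.2101]
[323.9937 187.131 ]
top [([314.0, 221.9], 0.73)]
[316.3385 223.237 ]
[349.5657 218.2229]
```

View pics/scene7.png

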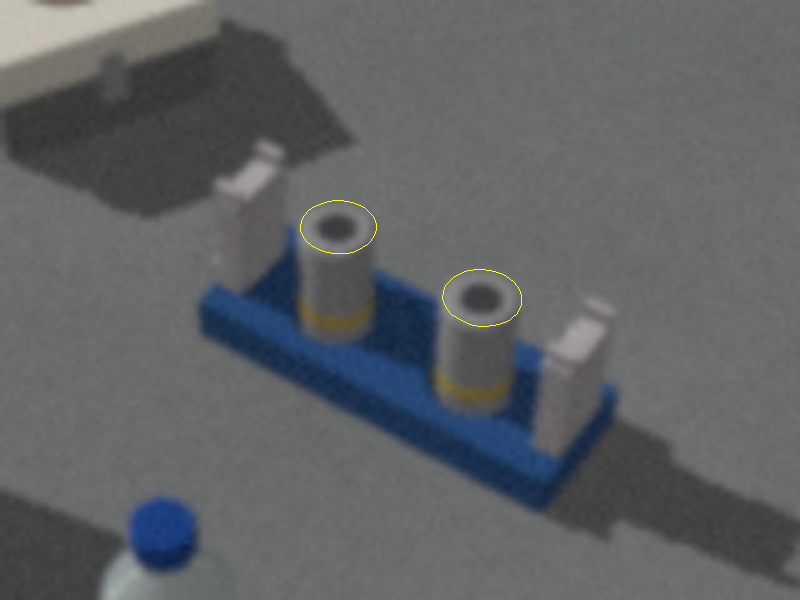

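View pics/top7.png

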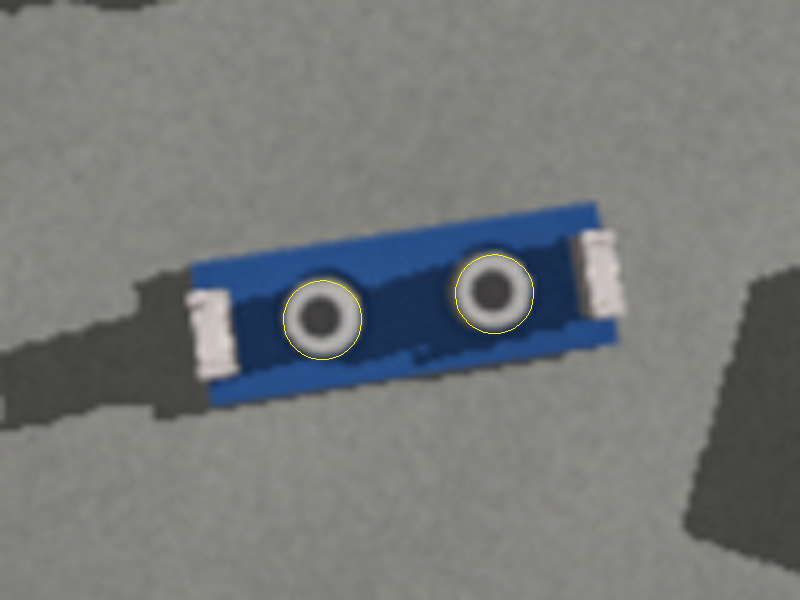

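Projected tops match both plugs within about 1–2 mm in both views. Going to the plug at socket_1.

{"api": "servo_tool", "payload": {
  "moves": [
    [-1, 0, 0.3, -4, 9],
    [-1, 0, 0.6, -9, 19],
    [-1, 0, 1, -14.5, 29],
    [-1, 0, 1.3, -20, 39],
    [-1, 0, 1.6, -24, 49]
  ]
}}

```text
clock: 9.52
tcp_pos: [0.5375, 0.055, 0.1463]
orientation: [-0.599, 1.489, 0.601]
contact_force: [0.1, 0.3, -0.7]
grip_width: 0.0854
```

```bash
python3 g.py .538 .0495 .15 9.2
```

```text
t 9.53 tcp [0.5375 0.055  0.1463] jawyaw 43.95 down [-0.0031 -0.0004 -1.    ] F [ 0.1041  0.3111 -0.6513] w 0.0854 q [ 0.0393 -0.0672  1.5402 -0.0003  1.6717 -0.7279]
shift cm [-0.3667 -0.4337 -0.3472]
turn about x deg 34.75295945566572
```

{"api": "servo_tool", "payload": {
  "moves": [
    [-1, 0, -0.1, -0.1, 10],
    [-1, 0, -0.3, -0.2, 20],
    [-1, 0, -0.4, -0.3, 30],
    [-1, 0, -0.4, -0.3, 34.8],
    [-1, 0, -0.4, -0.3, 34.8]
  ]
}}

```text
clock: 10.15
tcp_pos: [0.5384, 0.0522, 0.1465]
orientation: [-0.131, 1.57, 0.132]
contact_force: [-0.2, -0.0, 0.5]
grip_width: 0.0859
```

```bash
cat > w.py <<'E'
from h import *
F=[]
for i in range(12):
    bot.snapshot("scene"); s=bot.sense(); F.append(np.r_[s["contact_force"],s["torque"],s["tau"][1:3]])
F=np.array(F); print("n",len(F),"mean",F.mean(0).round(3),"sd",F.std(0).round(3), "t",s["clock"])
E
python3 w.py; python3 g.py .538 .0495 .039 9.2
```

```text
n 12 mean [ 2.9000e-02  1.0700e-01  1.9300e-01  3.0000e-03  2.0000e-03  1.4000e-02
 -3.8828e+01 -4.1758e+01] sd [0.483 0.481 0.53  0.017 0.035 0.023 0.047 0.044] t 10.75
t 10.75 tcp [0.5392 0.0523 0.1483] jawyaw 9.56 down [ 0.0001 -0.     -1.    ] F [-0.7901 -0.6108 -0.2455] w 0.0853 q [ 0.0339 -0.0666  1.5361 -0.      1.672  -0.1329]
shift cm [10.9337 -0.2532 -0.1669]
turn about x deg 0.355375358146631
```

{"api": "servo_tool", "payload": {
  "moves": [
    [-1, 2, -0.3, -0.1, 0.3],
    [-1, 5, -0.3, -0.1, 0.3],
    [-1, 8, -0.3, -0.1, 0.3],
    [-1, 10.4, -0.3, -0.1, 0.3],
    [-1, 10.8, -0.3, -0.1, 0.3]
  ]
}}

```text
clock: 11.38
tcp_pos: [0.5366, 0.0489, 0.0367]
orientation: [-0.126, 1.573, 0.127]
contact_force: [-0.0, 0.8, 1.2]
grip_width: 0.0856
```

{"api": "servo_tool", "payload": {
  "moves": [
    [-0.3, 0, 0, 0, 0],
    [0.2, 0, 0, 0, 0],
    [0.6, 0, 0, 0, 0],
    [1, 0, 0, 0, 0],
    [1, 0, 0, 0, 0]
  ],
  "force": 60
}}

```text
clock: 12.0
tcp_pos: [0.5394, 0.0492, 0.0417]
orientation: [-0.127, 1.565, 0.127]
contact_force: [-2.2, 0.1, 6.1]
grip_width: 0.0345
```

```bash
python3 g.py .538 .0495 .039 9.2; python3 - <<'E'
from h import *
n="scene"
im=bot.snapshot(n)[:,:,::-1]; c=proj(n,(.544,.01,.07)).astype(int)
cv2.imwrite(f"pics/{n}8.png",cv2.resize(im[max(0,c[1]-60):c[1]+60,c[0]-80:c[0]+80],None,fx=4,fy=4,interpolation=2))
E
```

```text
t 12.0 tcp [0.5394 0.0492 0.0417] jawyaw 9.25 down [ 0.0021 -0.     -1.    ] F [-2.1817  0.054   6.0955] w 0.0345 q [ 0.0281 -0.0202  1.6822 -0.0001  1.4776 -0.1333]
shift cm [ 0.2699  0.0543 -0.129 ]
turn about x deg 0.04988151381012074
```

View pics/scene8.png

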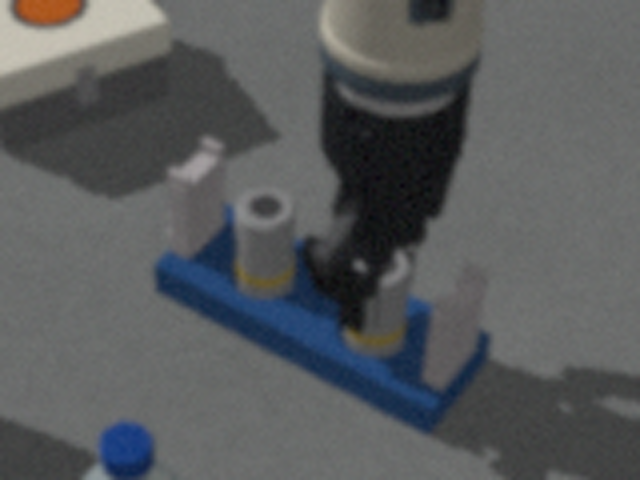

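Fingers are on the +y plug (width 34.5 mm, crop (375,290)). Lifting to weigh it.

{"api": "servo_tool", "payload": {
  "moves": [
    [1, -0.7, 0, 0, 0],
    [1, -2, 0, 0, 0],
    [1, -4, 0, 0, 0],
    [1, -6, 0, 0, 0],
    [1, -7.5, 0, 0, 0]
  ]
}}

```text
clock: 12.68
tcp_pos: [0.5393, 0.0492, 0.1177]
orientation: [-0.127, 1.565, 0.127]
contact_force: [-0.2, -0.2, -5.3]
grip_width: 0.0347
```

{"api": "servo_tool", "payload": {
  "moves": [
    [1, -1, 0, 0, 0],
    [1, -1.8, 0, 0, 0],
    [1, -2, 0, 0, 0],
    [1, -2, 0, 0, 0],
    [1, -2, 0, 0, 0]
  ]
}}

```text
clock: 13.3
tcp_pos: [0.5384, 0.0491, 0.1345]
orientation: [-0.127, 1.568, 0.127]
contact_force: [0.0, -0.4, -5.0]
grip_width: 0.0349
```

```bash
python3 w.py;python3 g.py .538 .0495 .039 9.2; python3 - <<'E'
from h import *
n="scene"
im=bot.snapshot(n)[:,:,::-1]; c=proj(n,(.544,.01,.1)).astype(int)
cv2.imwrite(f"pics/{n}9.png",cv2.resize(im[max(0,c[1]-60):c[1]+60,c[0]-80:c[0]+80],None,fx=4,fy=4,interpolation=2))
E
```

```text
n 12 mean [-1.1300e-01  1.4400e-01 -5.2010e+00  5.0000e-03  2.0000e-03 -2.0000e-03
 -4.1616e+01 -4.4644e+01] sd [0.449 0.512 0.391 0.032 0.025 0.022 0.044 0.038] t 13.9
t 13.9 tcp [0.5387 0.0492 0.1353] jawyaw 9.25 down [ 0.0001  0.     -1.    ] F [-0.3171  1.0908 -5.4405] w 0.0349 q [ 0.0282 -0.0658  1.5584  0.      1.6489 -0.1333]
shift cm [ 9.6309  0.0422 -0.0657]
turn about x deg 0.05160722281254948
```

View pics/scene9.png

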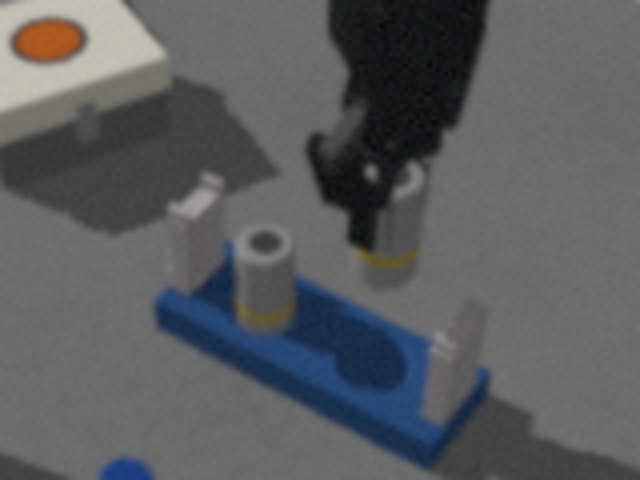

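5.2 N, so about 0.54 kg: this looks like the heavier one (the plug hangs upright, bottom at (390,275)). Both still have to be lifted, so I'm setting it back in its socket and lifting the other.

{"api": "servo_tool", "payload": {
  "moves": [
    [1, 1.5, 0, 0, 0],
    [1, 4, 0, 0, 0],
    [1, 6.5, 0, 0, 0],
    [1, 8, 0, 0, 0],
    [1, 8.5, 0, 0, 0]
  ]
}}

```text
clock: 14.58
tcp_pos: [0.5379, 0.0491, 0.0486]
orientation: [-0.127, 1.57, 0.127]
contact_force: [0.1, -0.4, -5.0]
grip_width: 0.0348
```

{"api": "servo_tool", "payload": {
  "moves": [
    [1, 0.3, 0, 0, 0],
    [1, 0.5, 0, 0, 0],
    [1, 0.7, 0, 0, 0],
    [1, 0.8, 0, 0, 0],
    [1, 0.8, 0, 0, 0]
  ]
}}

```text
clock: 15.2
tcp_pos: [0.5387, 0.0492, 0.0424]
orientation: [-0.127, 1.567, 0.127]
contact_force: [-0.0, -0.3, -5.0]
grip_width: 0.0344
```

```bash
python3 g.py .5387 .0492 .0417 9.2
```

```text
t 15.2 tcp [0.5387 0.0492 0.0424] jawyaw 9.25 down [ 0.0001  0.     -1.    ] F [-0.0373 -0.2535 -4.9698] w 0.0344 q [ 0.0281 -0.0206  1.6814  0.      1.4808 -0.1333]
shift cm [ 0.065   0.0033 -0.0007]
turn about x deg 0.04732972210646835
```

{"api": "servo_tool", "payload": {
  "moves": [
    [1, 0.1, 0, 0, 0],
    [1, 0.15, 0, 0, 0],
    [1, 0.2, 0, 0, 0],
    [1, 0.2, 0, 0, 0],
    [1, 0.2, 0, 0, 0]
  ]
}}

```text
clock: 15.82
tcp_pos: [0.5389, 0.0492, 0.0418]
orientation: [-0.127, 1.566, 0.127]
contact_force: [-5.1, 0.1, 5.6]
grip_width: 0.0347
```

```bash
python3 g.py .5387 .0492 .0417 9.2
```

```text
t 15.82 tcp [0.5389 0.0492 0.0418] jawyaw 9.25 down [ 0.001 -0.    -1.   ] F [-5.1171  0.0667  5.589 ] w 0.0347 q [ 0.0281 -0.0205  1.6823 -0.      1.4788 -0.1333]
shift cm [ 0.0057  0.0072 -0.0212]
turn about x deg 0.04813032541331097
```

Seated (the force flipped to +5.6 N). Releasing and moving to socket_2.

{"api": "servo_tool", "payload": {
  "moves": [
    [0.5, 0, 0, 0, 0],
    [0, 0, 0, 0, 0],
    [-0.5, 0, 0, 0, 0],
    [-1, 0, 0, 0, 0],
    [-1, 0, 0, 0, 0]
  ]
}}

```text
clock: 16.45
tcp_pos: [0.5388, 0.0492, 0.0402]
orientation: [-0.127, 1.567, 0.127]
contact_force: [-0.4, 0.0, 0.5]
grip_width: 0.0852
```

{"api": "servo_tool", "payload": {
  "moves": [
    [-1, -1, 0, 0, 0],
    [-1, -4, 0, 0, 0],
    [-1, -8, 0, 0, 0],
    [-1, -10.5, -3, 0, 0],
    [-1, -10.5, -7, 0, 0]
  ]
}}

```text
clock: 17.08
tcp_pos: [0.5516, -0.0201, 0.1497]
orientation: [-0.129, 1.56, 0.127]
contact_force: [-0.2, 0.2, -0.0]
grip_width: 0.0856
```

```bash
python3 g.py .551 -.0295 .039 9.2; python3 - <<'E'
from h import *
n="scene"
im=bot.snapshot(n)[:,:,::-1]; c=proj(n,(.544,.01,.1)).astype(int)
cv2.imwrite(f"pics/{n}10.png",cv2.resize(im[max(0,c[1]-60):c[1]+60,c[0]-80:c[0]+80],None,fx=4,fy=4,interpolation=2))
E
```

```text
t 17.07 tcp [ 0.5516 -0.0201  0.1497] jawyaw 9.36 down [ 0.0068 -0.0005 -1.    ] F [-0.1603  0.1861 -0.0313] w 0.0856 q [-0.0982 -0.0454  1.5132  0.0002  1.6669 -0.2616]
shift cm [11.0731 -0.9001 -0.2873]
turn about x deg 0.16216122951634304
```

View pics/scene10.png

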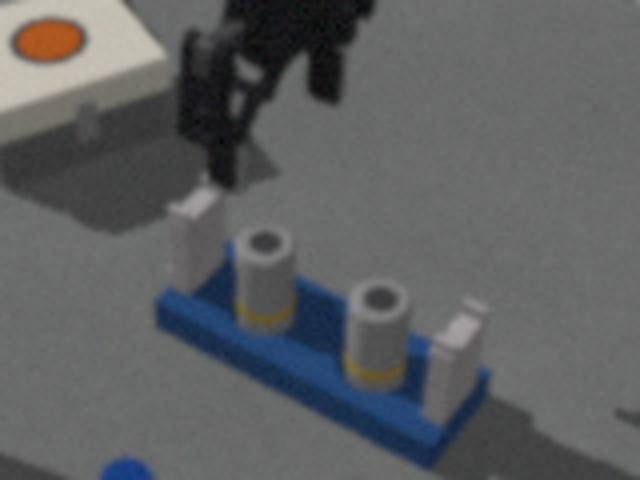

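Both plugs upright in their sockets. Aligning above the second plug.

{"api": "servo_tool", "payload": {
  "moves": [
    [-1, 2, -0.6, 0, 0],
    [-1, 3, -1, 0, 0],
    [-1, 4, -1, 0, 0],
    [-1, 4, -1, 0, 0],
    [-1, 4, -1, 0, 0]
  ]
}}

```text
clock: 17.75
tcp_pos: [0.5517, -0.0293, 0.1055]
orientation: [-0.127, 1.567, 0.127]
contact_force: [0.5, -0.2, 0.2]
grip_width: 0.0852
```

```bash
python3 g.py .551 -.0295 .041 9.2
```

```text
t 17.75 tcp [ 0.5517 -0.0293  0.1055] jawyaw 9.29 down [ 0.0003  0.     -1.    ] F [ 0.5173 -0.246   0.2358] w 0.0852 q [-0.1147 -0.0252  1.5719  0.0001  1.5945 -0.2768]
shift cm [ 6.4532 -0.0059 -0.071 ]
turn about x deg 0.08808390236657715
```

{"api": "servo_tool", "payload": {
  "moves": [
    [-1, 2, 0, 0, 0],
    [-1, 4, 0, 0, 0],
    [-1, 6, 0, 0, 0],
    [-1, 6.4, 0, 0, 0],
    [-0.3, 6.4, 0, 0, 0]
  ]
}}

```text
clock: 18.38
tcp_pos: [0.5513, -0.0298, 0.0408]
orientation: [-0.127, 1.568, 0.127]
contact_force: [0.8, 0.1, 0.3]
grip_width: 0.0698
```

{"api": "servo_tool", "payload": {
  "moves": [
    [0.2, 0, 0, 0, 0],
    [0.6, 0, 0, 0, 0],
    [1, 0, 0, 0, 0],
    [1, 0, 0, 0, 0],
    [1, 0, 0, 0, 0]
  ]
}}

```text
clock: 19.0
tcp_pos: [0.5522, -0.0299, 0.0425]
orientation: [-0.127, 1.565, 0.126]
contact_force: [-0.7, -0.4, 5.9]
grip_width: 0.0348
```

```bash
python3 g.py .551 -.0295 .041 9.2
```

```text
t 19.0 tcp [ 0.5522 -0.0299  0.0425] jawyaw 9.25 down [ 0.002  -0.0003 -1.    ] F [-0.6596 -0.3627  5.9021] w 0.0348 q [-0.1156  0.01    1.6505 -0.0001  1.479  -0.277 ]
shift cm [ 0.1537  0.0607 -0.1135]
turn about x deg 0.04526459465570554
```

{"api": "servo_tool", "payload": {
  "moves": [
    [1, -0.7, 0, 0, 0],
    [1, -2, 0, 0, 0],
    [1, -4, 0, 0, 0],
    [1, -6, 0, 0, 0],
    [1, -7.5, 0, 0, 0]
  ]
}}

```text
clock: 19.62
tcp_pos: [0.5521, -0.0298, 0.1187]
orientation: [-0.127, 1.565, 0.126]
contact_force: [0.1, -0.2, -1.9]
grip_width: 0.0341
```

{"api": "servo_tool", "payload": {
  "moves": [
    [1, -1, 0, 0, 0],
    [1, -1.8, 0, 0, 0],
    [1, -2, 0, 0, 0],
    [1, -2, 0, 0, 0],
    [1, -2, 0, 0, 0]
  ]
}}

```text
clock: 20.25
tcp_pos: [0.5512, -0.0298, 0.1355]
orientation: [-0.126, 1.568, 0.127]
contact_force: [0.5, 0.3, -3.1]
grip_width: 0.0342
```

```bash
python3 w.py;python3 g.py .552 -.0299 .042 9.2; python3 - <<'E'
from h import *
n="scene"
im=bot.snapshot(n)[:,:,::-1]; c=proj(n,(.544,.01,.1)).astype(int)
cv2.imwrite(f"pics/{n}11.png",cv2.resize(im[max(0,c[1]-60):c[1]+60,c[0]-80:c[0]+80],None,fx=4,fy=4,interpolation=2))
E
```

```text
n 12 mean [-1.1000e-01 -1.1000e-01 -2.0040e+00 -3.0000e-03  6.0000e-03 -3.0000e-03
 -4.1246e+01 -4.2816e+01] sd [0.325 0.556 0.577 0.026 0.029 0.031 0.042 0.035] t 20.85
t 20.85 tcp [ 0.5515 -0.0298  0.1363] jawyaw 9.25 down [-0.  0. -1.] F [-0.1775 -0.0766 -2.8402] w 0.0343 q [-0.1156 -0.0351  1.5271  0.      1.6497 -0.277 ]
shift cm [ 9.4281 -0.0183  0.0438]
turn about x deg 0.047922663877130844
```

View pics/scene11.png

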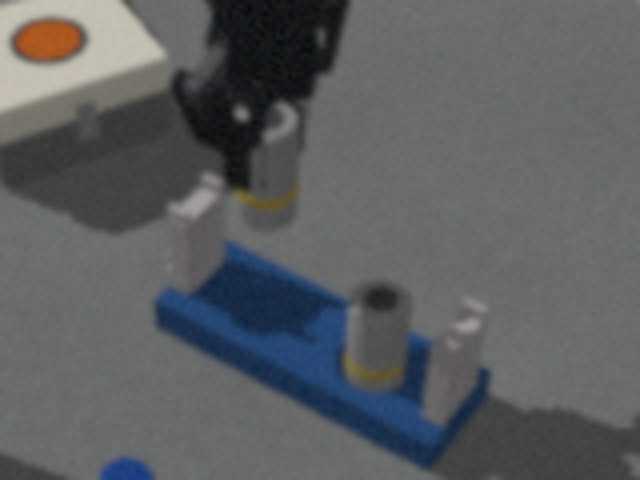

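This one weighs 2.0 N against 5.2 N, so it is clearly the lighter. It hangs upright, clear of the rack. Putting it back.

{"api": "servo_tool", "payload": {
  "moves": [
    [1, 1.5, 0, 0, 0],
    [1, 4, 0, 0, 0],
    [1, 6.5, 0, 0, 0],
    [1, 8, 0, 0, 0],
    [1, 8.5, 0, 0, 0]
  ]
}}

```text
clock: 21.52
tcp_pos: [0.5508, -0.0297, 0.0496]
orientation: [-0.126, 1.569, 0.127]
contact_force: [1.3, 0.1, -1.0]
grip_width: 0.0346
```

{"api": "servo_tool", "payload": {
  "moves": [
    [1, 0.3, 0, 0, 0],
    [1, 0.5, 0, 0, 0],
    [1, 0.7, 0, 0, 0],
    [1, 0.9, 0, 0, 0],
    [1, 1, 0, 0, 0]
  ]
}}

```text
clock: 22.15
tcp_pos: [0.5518, -0.0299, 0.0425]
orientation: [-0.127, 1.566, 0.127]
contact_force: [-4.1, -0.5, 7.8]
grip_width: 0.0348
```

```bash
python3 g.py .552 -.0299 .0425 9.2
```

```text
t 22.15 tcp [ 0.5518 -0.0299  0.0425] jawyaw 9.25 down [ 0.0009 -0.0002 -1.    ] F [-4.0844 -0.452   7.7742] w 0.0348 q [-0.1155  0.01    1.6506 -0.0001  1.48   -0.2769]
shift cm [-0.001  -0.0076  0.0158]
turn about x deg 0.04843650207868677
```

Seated at the original height. Releasing and going back to the heavier plug.

{"api": "servo_tool", "payload": {
  "moves": [
    [0.5, 0, 0, 0, 0],
    [0, 0, 0, 0, 0],
    [-0.5, 0, 0, 0, 0],
    [-1, 0, 0, 0, 0],
    [-1, 0, 0, 0, 0]
  ]
}}

```text
clock: 22.78
tcp_pos: [0.5515, -0.0298, 0.0411]
orientation: [-0.127, 1.567, 0.127]
contact_force: [-0.2, -0.1, 0.3]
grip_width: 0.0858
```

{"api": "servo_tool", "payload": {
  "moves": [
    [-1, -1, 0, 0, 0],
    [-1, -4, 0, 0, 0],
    [-1, -8, 0, 0, 0],
    [-1, -10, 4, 0, 0],
    [-1, -9, 8, 0, 0]
  ]
}}

```text
clock: 23.4
tcp_pos: [0.5405, 0.0498, 0.136]
orientation: [-0.126, 1.559, 0.125]
contact_force: [-0.3, -0.9, 0.6]
grip_width: 0.0851
```

{"api": "servo_tool", "payload": {
  "moves": [
    [-1, 0.5, 0, 0, 0],
    [-1, 1.5, 0, 0, 0],
    [-1, 2, 0, 0, 0],
    [-1, 2, 0, 0, 0],
    [-1, 2, 0, 0, 0]
  ]
}}

```text
clock: 24.02
tcp_pos: [0.5389, 0.0486, 0.1114]
orientation: [-0.126, 1.567, 0.126]
contact_force: [-0.2, 0.5, -0.4]
grip_width: 0.0856
```

```bash
python3 g.py .5388 .0492 .041 9.2; python3 - <<'E'
from h import *
n="scene"
im=bot.snapshot(n)[:,:,::-1]; c=proj(n,(.544,.01,.1)).astype(int)
cv2.imwrite(f"pics/{n}12.png",cv2.resize(im[max(0,c[1]-60):c[1]+60,c[0]-80:c[0]+80],None,fx=4,fy=4,interpolation=2))
E
```

```text
t 24.02 tcp [0.5389 0.0486 0.1114] jawyaw 9.2 down [ 0.0001 -0.0001 -1.    ] F [-0.2365  0.5383 -0.3739] w 0.0856 q [ 0.0272 -0.0581  1.5935 -0.0001  1.6061 -0.1334]
shift cm [7.0413 0.0577 0.0029]
turn about x deg -0.00042573149345059846
```

View pics/scene12.png

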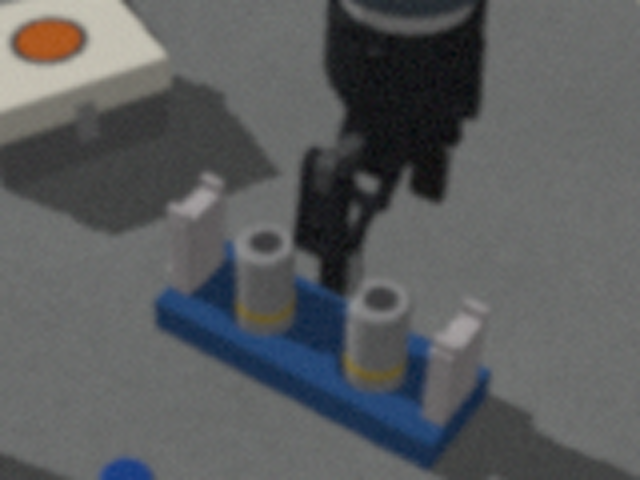

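Both plugs stand in their sockets. Grasping the heavier one again.

{"api": "servo_tool", "payload": {
  "moves": [
    [-1, 2, 0.1, 0, 0],
    [-1, 4.5, 0.1, 0, 0],
    [-1, 6.5, 0.1, 0, 0],
    [-1, 6.9, 0.1, 0, 0],
    [-0.3, 6.9, 0.1, 0, 0]
  ]
}}

```text
clock: 24.7
tcp_pos: [0.5385, 0.0502, 0.0422]
orientation: [-0.127, 1.567, 0.127]
contact_force: [0.4, -0.6, -0.4]
grip_width: 0.0698
```

{"api": "servo_tool", "payload": {
  "moves": [
    [0.2, 0, 0, 0, 0],
    [0.6, 0, 0, 0, 0],
    [1, 0, 0, 0, 0],
    [1, 0, 0, 0, 0],
    [1, 0, 0, 0, 0]
  ],
  "force": 70
}}

```text
clock: 25.32
tcp_pos: [0.5391, 0.0501, 0.0436]
orientation: [-0.127, 1.565, 0.127]
contact_force: [-2.2, 0.5, 4.5]
grip_width: 0.0341
```

```bash
python3 g.py .5388 .0492 .041 9.2
```

```text
t 25.32 tcp [0.5391 0.0501 0.0436] jawyaw 9.25 down [ 0.0019  0.     -1.    ] F [-2.2079  0.4536  4.5005] w 0.0341 q [ 0.0299 -0.0218  1.6803 -0.      1.4812 -0.1315]
shift cm [ 0.2598 -0.0872 -0.0489]
turn about x deg 0.0465958795012682
```

{"api": "servo_tool", "payload": {
  "moves": [
    [1, -0.7, 0, 0, 0],
    [1, -2, 0, 0, 0],
    [1, -4.5, 0, 0, 0],
    [1, -7.5, 0, 0, 0],
    [1, -10.5, 0, 0, 0]
  ]
}}

```text
clock: 25.95
tcp_pos: [0.5382, 0.0501, 0.1481]
orientation: [-0.127, 1.568, 0.127]
contact_force: [0.4, -0.2, -4.8]
grip_width: 0.0341
```

{"api": "servo_tool", "payload": {
  "moves": [
    [1, -2, 0, 0, 0],
    [1, -4, 0, 0, 0],
    [1, -4.5, 0, 0, 0],
    [1, -4.5, 0, 0, 0],
    [1, -4.5, 0, 0, 0]
  ]
}}

```text
clock: 26.58
tcp_pos: [0.5381, 0.0501, 0.1908]
orientation: [-0.127, 1.569, 0.127]
contact_force: [-0.1, -0.2, -4.7]
grip_width: 0.0345
```

```bash
python3 w.py; python3 g.py .5055 -.2828 .182 9.2
```

```text
n 12 mean [-7.5000e-02 -3.3400e-01 -5.0710e+00  5.0000e-03  6.0000e-03 -0.0000e+00
 -4.1503e+01 -4.4840e+01] sd [0.402 0.432 0.607 0.029 0.03  0.032 0.115 0.106] t 27.175
t 27.18 tcp [0.5385 0.0502 0.1923] jawyaw 9.25 down [ 0.0001 -0.     -1.    ] F [ 0.3236 -0.7233 -5.0276] w 0.0343 q [ 0.03   -0.0727  1.4643 -0.      1.7499 -0.1315]
shift cm [  1.031  -32.3328  -8.6136]
turn about x deg 0.051342916167129715
```

Lifted again, 5.07 N, so it is the heavy plug. Moving to the meter.

{"api": "servo_tool", "payload": {
  "moves": [
    [1, 0, -2, -0.5, 0],
    [1, 0, -6, -1.6, 0],
    [1, 0, -11, -2.9, 0],
    [1, 0, -16, -4.3, 0],
    [1, 0, -21, -5.6, 0]
  ]
}}

```text
clock: 27.8
tcp_pos: [0.5167, -0.1677, 0.1925]
orientation: [-0.127, 1.566, 0.127]
contact_force: [1.0, 0.3, -5.2]
grip_width: 0.0345
```

{"api": "servo_tool", "payload": {
  "moves": [
    [1, 0, -4.5, -1.2, 0],
    [1, 0, -8, -2.1, 0],
    [1, 0.4, -10.3, -2.7, 0],
    [1, 0.8, -11.3, -3, 0],
    [1, 0.8, -11.3, -3, 0]
  ]
}}

```text
clock: 28.42
tcp_pos: [0.5053, -0.2824, 0.1835]
orientation: [-0.125, 1.568, 0.127]
contact_force: [-0.2, 0.3, -4.8]
grip_width: 0.0344
```

{"api": "servo_tool", "payload": {
  "moves": [
    [1, 0, 0, 0, 0],
    [1, 0, 0, 0, 0],
    [1, 0, 0, 0, 0],
    [1, 0, 0, 0, 0],
    [1, 0, 0, 0, 0]
  ]
}}

```text
clock: 29.05
tcp_pos: [0.5056, -0.2824, 0.1843]
orientation: [-0.127, 1.567, 0.127]
contact_force: [0.9, -0.1, -4.6]
grip_width: 0.0342
```

```bash
python3 g.py .5055 -.2828 .1836 9.2; cat > v.py <<'E'
from h import *
import sys
k=sys.argv[1]; W=(.5055,-.2828)
for n in("scene","top"):
    im=bot.snapshot(n)[:,:,::-1].copy(); cv2.imwrite(f"pics/{n}{k}f.png",im)
    c=proj(n,(*W,.13)).astype(int); o=(max(0,c[0]-80),max(0,c[1]-60))
    b=cv2.resize(im[o[1]:o[1]+120,o[0]:o[0]+160],None,fx=5,fy=5,interpolation=2)
    for z in(.15,.22):
        p=[proj(n,(W[0]+.018*np.cos(a),W[1]+.018*np.sin(a),z)) for a in np.linspace(0,6.283,40)]
        cv2.polylines(b,[np.round((np.array(p)-o+.5)*5).astype(np.int32)],True,(0,255,255),1)
    p=[proj(n,(W[0]+.022*np.cos(a),W[1]+.022*np.sin(a),.07)) for a in np.linspace(0,6.283,40)]
    cv2.polylines(b,[np.round((np.array(p)-o+.5)*5).astype(np.int32)],True,(255,0,255),1)
    cv2.imwrite(f"pics/{n}{k}.png",b)
E
python3 v.py 13
```

```text
t 29.05 tcp [ 0.5056 -0.2824  0.1843] jawyaw 9.25 down [ 0.0001 -0.0001 -1.    ] F [ 0.9493 -0.1058 -4.5876] w 0.0342 q [-0.5681  0.0302  1.3769  0.      1.7344 -0.7296]
shift cm [ 0.0745 -0.0392 -0.0161]
turn about x deg 0.05310877731322705
```

View pics/scene13.png

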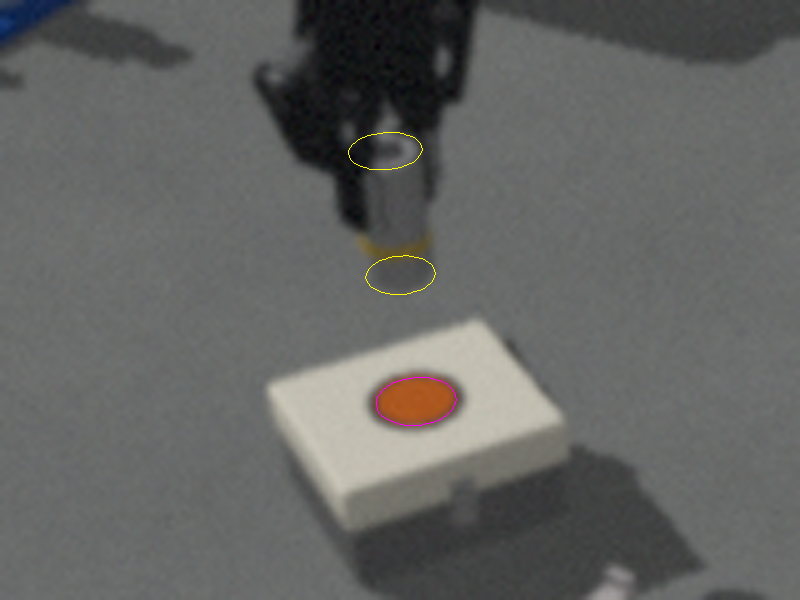

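View pics/top13f.png

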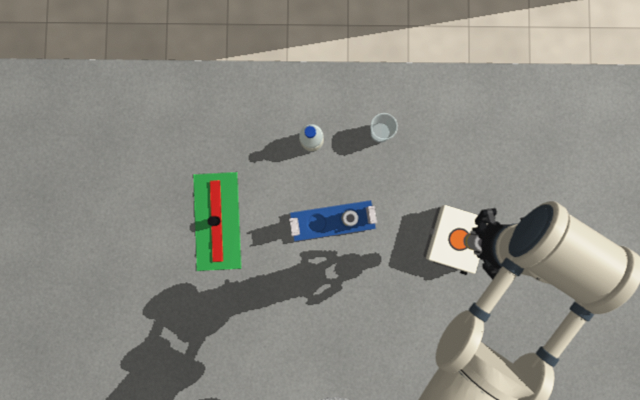

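The keeper is on the mat, the lighter plug is in the rack, and the bottle (310,137) and beaker (383,128) haven't moved. The plug lines up with the drawn outline in the scene view. Checking more closely with stretched contrast.

```bash
python3 - <<'E'
import cv2,numpy as np
from h import *
out=[]
for n in("scene","top"):
    im=cv2.imread(f"pics/{n}13f.png"); c=proj(n,(.5055,-.2828,.15)).astype(int); o=(c[0]-25,max(0,c[1]-25))
    b=cv2.resize(im[o[1]:o[1]+50,o[0]:o[0]+50],(390,390),interpolation=2).astype(float)
    b=np.clip(255*(b/255)**.5*1.3-40,0,255).astype(np.uint8)
    for W,z,r,col in(((.5055,-.2828),.15,.018,(0,255,255)),((.5055,-.2828),.22,.018,(0,255,0))):
        p=[proj(n,(W[0]+r*np.cos(a),W[1]+r*np.sin(a),z)) for a in np.linspace(0,6.283,60)]
        cv2.polylines(b,[np.round((np.array(p)-o+.5)*7.8).astype(np.int32)],True,col,1)
    out.append(b)
cv2.imwrite("pics/z13.png",np.hstack(out))
E
```

```text
(no output)
```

View pics/z13.png

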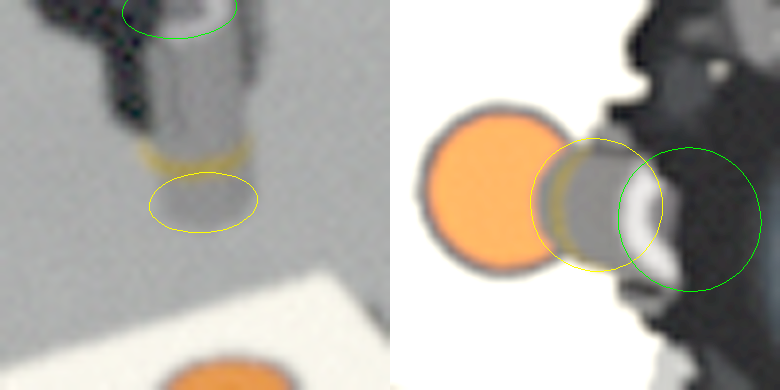

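```bash
python3 - <<'E'
from h import *
for n in("scene","top"):
    im=bot.snapshot(n); r=bot.mark_of(n,"plug_a_center"); print(n,[([round(q["point"][0]*640,1),round(q["point"][1]*400,1)],round(q["conf"],2)) for q in r]," exp",proj(n,(.5056,-.2824,.185)))
im=cv2.imread("pics/top13f.png"); 
out=[]
for ov in(0,1):
    o=(450,222);b=cv2.resize(im[222:258,450:486],(396,396),interpolation=2).astype(float)
    b=np.clip((b-20)*1.6,0,255).astype(np.uint8)
    if ov:
      for dy,col in((0,(0,255,255)),(-.002,(255,0,255))):
       for z in(.15,.22):
        p=[proj("top",(.5056+.018*np.cos(a),-.2824+dy+.018*np.sin(a),z)) for a in np.linspace(0,6.283,60)]
        cv2.polylines(b,[np.round((np.array(p)-o+.5)*11).astype(np.int32)],True,col,1)
    out.append(b)
cv2.imwrite("pics/z14.png",np.hstack(out))
E
```

```text
scene [([263.6, 90.2], 0.79)]  exp [265.11238698  89.40784436]
top [([478.3, 243.2], 0.48)]  exp [476.44701598 241.55586824]
```

View pics/z14.png

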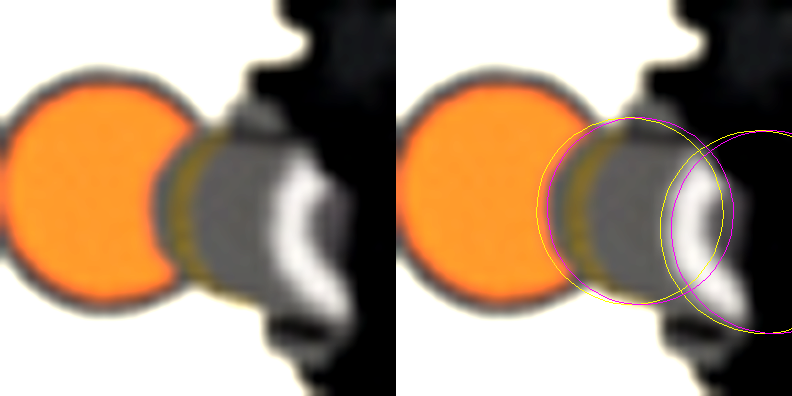

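The plug's edge in the top view sits about 2 mm toward −y (the magenta outline fits), and the network marks agree in direction. Correcting by +2 mm in y and 1 mm down.

{"api": "servo_tool", "payload": {
  "moves": [
    [1, 0.05, 0.1, 0, 0],
    [1, 0.1, 0.2, 0, 0],
    [1, 0.1, 0.2, 0, 0],
    [1, 0.1, 0.2, 0, 0],
    [1, 0.1, 0.2, 0, 0]
  ]
}}

```text
clock: 29.98
tcp_pos: [0.5052, -0.2805, 0.1833]
orientation: [-0.127, 1.567, 0.127]
contact_force: [-0.2, 0.1, -5.3]
grip_width: 0.034
```

{"api": "servo_tool", "payload": {
  "moves": [
    [1, 0, 0, 0, 0],
    [1, 0, 0, 0, 0],
    [1, 0, 0, 0, 0],
    [1, 0, 0, 0, 0],
    [1, 0, 0, 0, 0]
  ]
}}

```text
clock: 30.6
tcp_pos: [0.5053, -0.2805, 0.1833]
orientation: [-0.127, 1.567, 0.127]
contact_force: [-0.4, 0.5, -6.3]
grip_width: 0.0344
```

```bash
python3 g.py .5055 -.2808 .1833; python3 v.py 15; python3 - <<'E'
from h import *
out=[]
for n,w in(("scene",50),("top",40)):
    im=cv2.imread(f"pics/{n}15f.png"); c=proj(n,(.5055,-.2828,.15)).astype(int); o=(c[0]-w//2,max(0,c[1]-w//2)); k=390/w
    b=cv2.resize(im[o[1]:o[1]+w,o[0]:o[0]+w],(390,390),interpolation=2).astype(float)
    b=np.clip((b-20)*1.6,0,255).astype(np.uint8)
    for z in(.15,.22):
        p=[proj(n,(.5055+.018*np.cos(a),-.2828+.018*np.sin(a),z)) for a in np.linspace(0,6.283,60)]
        cv2.polylines(b,[np.round((np.array(p)-o+.5)*k).astype(np.int32)],True,(0,255,255),1)
    out.append(b)
cv2.imwrite("pics/z15.png",np.hstack(out))
E
```

```text
t 30.6 tcp [ 0.5053 -0.2805  0.1833] jawyaw 9.25 down [ 0. -0. -1.] F [-0.4301  0.4727 -6.3277] w 0.0344 q [-0.5657  0.027   1.382   0.      1.7326 -0.7271]
shift cm [ 0.0002 -0.0342  0.0189]
```

View pics/z15.png

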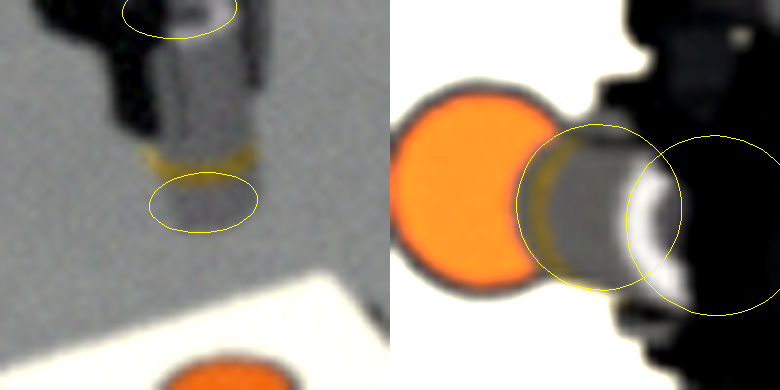

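View pics/scene15f.png

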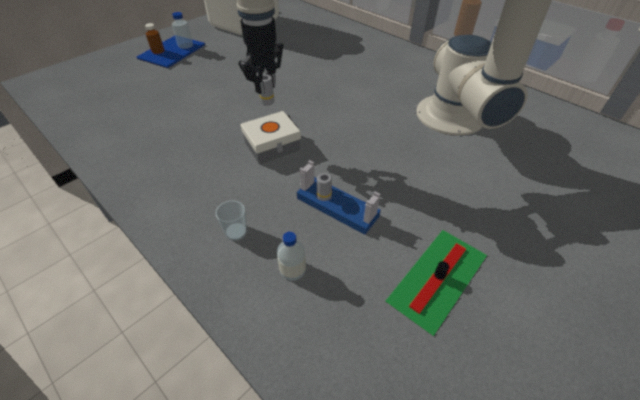

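The top view now matches the outline, and the scene view is within about 1–2 mm. Everything else is in place and still, so I'm handing in.

```bash
python3 -c "
from station import bot
print(bot.close_job()); s=bot.sense(); print(s['clock'],s['tcp_pos'],s['grip_width'])"
```

```text
the job is handed in; nothing more can be done
None
the job is handed in; nothing more can be done
```

The job is handed in, at about 31 s of the 64 s allowed. The arm is holding the heavier plug upright over the orange window, with its underside about 8 cm above it.

- **Keeper:** I took the red bar off the rack, and it lies flat lengthwise on the green mat with its middle over the mat.
- **Weighing:** Both plugs were lifted clear of the rack. The one in `socket_1` pulled 5.2 N (about 0.53 kg) and the one in `socket_2` pulled 2.0 N (about 0.2 kg), so the `socket_1` plug is the heavier. The second lift of the heavy plug gave 5.1 N.
- **Lighter plug:** It stands upright back in `socket_2`.
- **Final pose:** The tool points straight down and is still, and the grip is steady at 34 mm. By the arm's own readings the underside is at z ≈ 0.150 m, 8 cm above the window.
- **Bystanders:** The last pictures show the bottle and the beaker where they started.

**Disagreement:** The two cameras differ by about 1–2 mm on the plug's sideways centring, roughly the calibration error. I had shifted it 2 mm toward +y and 1 mm down. After that the top view fits, while the scene view suggests it may now be about 1 mm too far. No other check failed.

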